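# Centre the egg on the kitchen scale and weigh it

## Robot

A 7-joint arm with a two-finger parallel gripper is mounted at the origin on the work surface. World frame = base frame: x ahead of the robot, y to its left, z up, the work surface at z = 0. Lengths are in mm, angles in rad, forces in N, time in s.
With the tool pointing down it reaches from about 350 to 900 mm from the base axis. Payload 8.1 kg.
Tool frame: the origin (TCP) lies at the very end of the fingers, on their centre line; the grasp point (between the pads) lies 19 mm behind it; y points along the fingers, x is the direction in which the jaws open and shut, and the axes are right-handed (so a half turn about y gives the same grasp; the last joint's range is limited). The gripper opens to 92 mm and grips with 3 to 60 N. Pads are 19 mm wide; open, the fingers measure 130 mm over their backs; the gripper's body (75 mm by 190 mm) begins 47 mm behind the grasp point.
Start: joints at [1.022, 0.434, 0.025, 1.573, -0.012, 1.134, -0.075], TCP at [269.467, -563.941, 226.742] pointing down, gripper open.
Joint ranges: [-2.62, 2.62], [-0.44, 2.09], [-1.27, 1.32], [0.08, 2.57], [-1.32, 4.46], [0.12, 2], [-2.74, 2.74]. Speed limits (rad/s): [2.22, 2.22, 3.01, 3.01, 3.14, 3.14, 3.14].

## Interface

Orientations are given as a 3x3 rotation matrix whose columns are the frame's x, y, z axes.
In Python, from bench import * gives the robot as it stands.
- The arm moves only by the tool move_arm, never from a script. Its argument "plan" is a list of rows, each a list of 3 entries, a list of its own where there are three numbers: the shift along the tool's x, y, z in units of 30 mm (1.0 is 30 mm), then the turn about the tool's y in rad, then the finger opening in mm, from 0 to 91.8. A call has 1 to 5 rows; each row is the pose to reach, as a shift and turn from the pose commanded when the call began, along the tool's axes at that moment; what a row does not reach only later rows make up. A row lasts 1/8 s, in which the tool goes at most 62.5 mm and 10.7 degrees, less where a joint would pass 70% of its speed; a pose out of reach is approached as far as the arm can. A call with a gripper value outside its range is refused whole. The fingers move at their own pace and stop on an object; "newtons" is the grip in N (left out, the last holds). Time passes only in rows, so rows that repeat a pose let the fingers close. It gives the time, the measured TCP pose, the force and the opening at its end, in the units of the state.
- get_obs(): the state, without advancing time (a new reading comes with each control period).
- grab_frame(name): name is "side" or "top" or "wrist"; returns the picture (384x512x3 uint8, red, green, blue); there is no depth.
- get_calibration(name): a dict with "mtx" (3x3 intrinsics, pixels), "R" (3x3) and "t" (3): a world point X has camera coordinates R X + t; the wrist camera has in their place "hand_eye" (4x4, takes a point from camera to tool coordinates, whose origin is the TCP and whose axes are the tool frame's). Camera axes: x right, y down, z forward; pixel columns grow to the right and rows downward; lengths in mm; the calibration is good to about 2 mm. A picture is of the moment at which its call begins: read the wrist's pose just before it. get_calibration takes no time and is no camera call.
- finish_job(): hands the job in, once; it reports no verdict.
The state is a dict: "t": time; "joint_pos": joint angles; "joint_velocities": joint speeds; "joint_torque": joint torques, N m; "tool_pos": TCP position; "orientation": TCP orientation; "ft_force": force on the tool from outside, world axes, zero at the start; "torque": the same for the moment, N m; "gripper_width": opening from 0.0 (shut) to 1.0 (fully open).
Only numpy, scipy, OpenCV 4.12 (cv2) and the standard library are available. Lean on these libraries where they do the work, as an engineer would, in place of code of your own. Each camera call takes 0.05 s, during which the arm holds its last target.

## Task

The egg cup with the egg in it stands off to one side of the kitchen scale's small round weighing plate, and it is wobbly. With light taps or pushes of the fingertips (it slides best when pushed low, on its foot), without gripping or lifting it, nudge it until its foot stands centred in the ring marked on the plate, then move the fingers away from it and press the scale's round button all the way down and let it come up again. Do not tip the egg cup over or knock it off, do not press the button before the cup is centred, and leave the other things on the counter where they are.

Things in the scene. Friction and masses are not known exactly. Their poses are not given: they have to be found in the camera images.
- egg_cup: White china egg cup with a brown egg fast in it, 66 mm tall, 90 to 180 g. Origin: centre of its underside, z up. It stands on a 28 mm diameter base 3 mm high, so it rocks; above it a round foot, 50 mm in diameter, 3 to 12 mm up, is its widest part. Bowl 44 mm in diameter, 20 to 40 mm up. Friction 0.5 to 0.72: pushed on the foot it slides, on bowl or egg it tips. Starts 20 to 28 mm off centre.
- plate_center (a point): Centre of the top of the scale's round steel weighing plate: fixed, 90 mm in diameter, 6 mm thick, its top 48 mm above the counter. A thin dark ring, 64 mm in inner diameter, is marked round this point (not felt). The egg cup must end centred here; its foot may overhang the plate's edge at first. z up; x and y directions mean nothing.
- scale: White flat kitchen scale, fixed, 210 mm (x) by 150 mm (y) by 30 mm high; origin on the counter; the scale reaches from x = -110 to +100 mm, with a blank display and the button near its -x edge, towards the robot. The plate's centre lies at x = 35 mm, y = 0; the button at x = -80 mm, y = -40 mm.
- weigh_button_top (a point): Centre of the top face of the scale's grey round push button, 26 mm in diameter, pressed straight down; its top is 42 mm above the counter when up, 10 mm above a grey collar 42 mm in diameter that is 32 mm above the counter. This point moves down with it.
- weigh_button (a joint): Travel of the push button in m: 0 is up, 0.006 is all the way down (about 4 N; it springs back when let go). More than 0.0045 counts as pressed.
- spare_cup: Bystander: empty white egg cup standing on the counter, 48 mm in diameter and 48 mm tall; origin at the centre of its underside.
- prep_bowl: Bystander: steel bowl, 110 mm in diameter, 45 mm tall; origin at the centre of its underside.
- honey_jar: Bystander: amber glass jar with a white lid, 60 mm in diameter, 95 mm tall; origin at the centre of its underside.
- milk_jug: Bystander: white milk jug, 85 mm square, 213 mm tall, with a red cap and a handle reaching 62 mm out from its centre on its +y side; origin at the centre of its underside.
Not all that is in view belongs to the job. Leave any green or pink look-alike of the egg_cup alone.

How it is judged:
By the outcome, as a careful person would: the job done as asked, in the order asked, and still so for the second after the job is handed in, with the robot touching nothing.
It also fails if it takes over 42 s, if anything falls off the work surface, if the arm or the gripper's body presses on something with over 40 N, if the wrist force passes 120 N, or if a joint passes its speed limit or range.

## Working session

There is one attempt and no reset: what is moved stays moved. The work goes in short steps, Python scripts to look and compute and a tool call to move; the robot and the scene stay as the last step left them, time stands still between calls to the robot, and variables do not carry over. Pictures are saved under pics/ and viewed, and the job is handed in when it is done.

Besides the shell and the picture viewer there is one more tool, called after "Request:" as name(argument=value, ...) on one line, values as JSON. move_arm: Moves the arm, as the interface text tells. Its arguments: {"type":"object","properties":{"plan":{"type":"array","items":{"type":"array"}},"newtons":{"type":"number"}},"required":["plan"]}

```bash
mkdir -p pics
python3 - <<'E'
from bench import *
import cv2,numpy as np
o=get_obs();print(o)
for n in("side","top","wrist"):
    cv2.imwrite(f"pics/{n}0.png",grab_frame(n)[:,:,::-1]);print(n,get_calibration(n))
E
```

```text
{'t': 0.0, 'joint_pos': array([ 1.02238164,  0.43521196,  0.02495151,  1.57408724, -0.01159083,
        1.13398082, -0.07510577]), 'joint_velocities': array([ 0.00025455, -0.00027676, -0.00013136, -0.00155822, -0.00157463,
        0.00117242,  0.00133962]), 'joint_torque': array([ 9.20089260e-04, -6.67841077e+01,  9.85518470e-01, -3.14460576e+01,
       -6.06235326e-02,  4.27929929e-02,  1.62381243e-04]), 'tool_pos': array([ 269.23712646, -563.48048476,  225.9553776 ]), 'orientation': array([[ 4.31145448e-01, -7.88252845e-04,  9.02282096e-01],
       [-9.02281133e-01,  1.32600312e-03,  4.31146146e-01],
       [-1.53628105e-03, -9.99998810e-01, -1.39525461e-04]]), 'ft_force': array([ 0.87464352,  0.57090203, -0.32424336]), 'torque': array([-0.03359923, -0.0005951 ,  0.00955629]), 'gripper_width': 0.9998421133552556}
side {'mtx': array([[423.66330244,   0.        , 258.98675871],
       [  0.        , 423.66330244, 187.46118588],
       [  0.        ,   0.        ,   1.        ]]), 'R': array([[ 0.99980885, -0.00979224,  0.0169229 ],
       [ 0.00332053, -0.7679267 , -0.64052912],
    
[... 304 characters left out ...]
93447,  0.00923646],
       [-0.99627936, -0.00753115, -0.08585294],
       [ 0.08591687, -0.00862149, -0.99626501]]), 't': array([  -2.10607615,  586.83357292, 1175.09430138])}
wrist {'mtx': array([[306.97547285,   0.        , 257.40004713],
       [  0.        , 306.97547285, 195.01787575],
       [  0.        ,   0.        ,   1.        ]]), 'hand_eye': array([[ 9.99999434e-01, -2.25556596e-05,  1.06339790e-03,
         9.05102360e-01],
       [-1.03487253e-03, -2.51569466e-01,  9.67838692e-01,
        -1.57749777e+02],
       [ 2.45688201e-04, -9.67839245e-01, -2.51569347e-01,
         6.74880793e+01],
       [ 0.00000000e+00,  0.00000000e+00,  0.00000000e+00,
         1.00000000e+00]])}
```

View pics/side0.png

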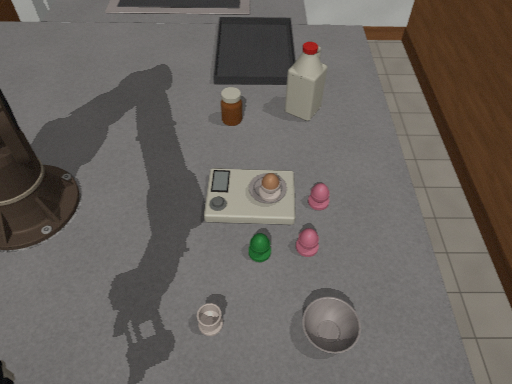

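View pics/top0.png

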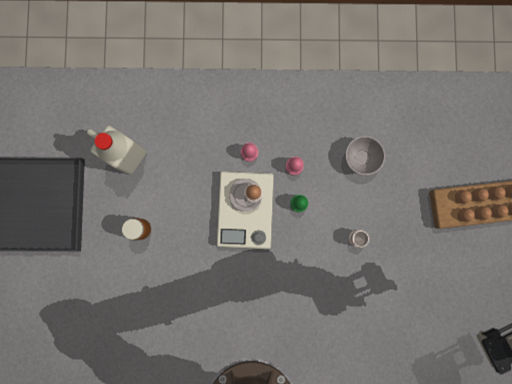

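View pics/wrist0.png

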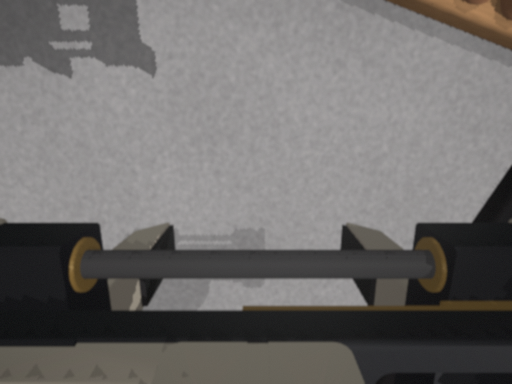

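The side view shows the scale at about (250,196), with the cup at (270,188) on its plate. The top view shows the scale at (246,210), plate at about (246,195) and egg at (253,192). Next I'll zoom in.

Run:
```python
import cv2
a=cv2.imread('pics/side0.png')[150:240,195:340];b=cv2.imread('pics/top0.png')[165:255,205:315]
cv2.imwrite('pics/side0z.png',cv2.resize(a,None,fx=5.5,fy=5.5,interpolation=cv2.INTER_CUBIC))
cv2.imwrite('pics/top0z.png',cv2.resize(b,None,fx=6,fy=6,interpolation=cv2.INTER_CUBIC))
```

```text
(no output)
```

View pics/side0z.png

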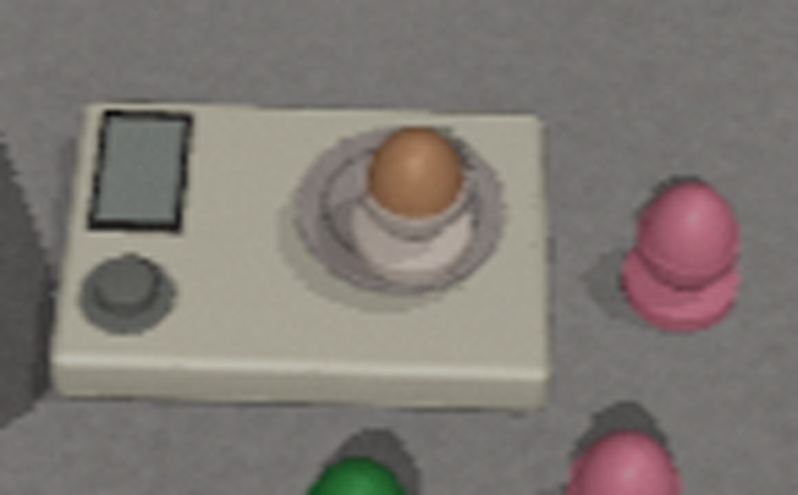

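View pics/top0z.png

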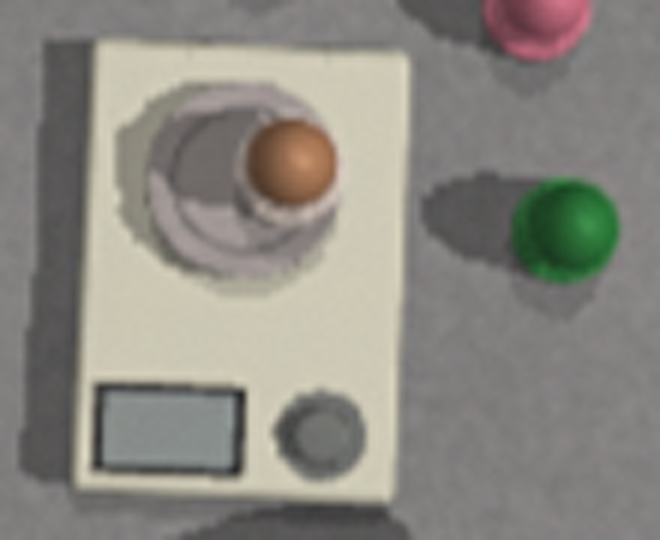

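```bash
cat > h.py <<'E'
from bench import *
import cv2,numpy as np
def ray(n,uv,R=None,t=None):
    c=get_calibration(n);
    if n=="wrist":
        o=H; Rt=o['orientation'];p=np.array(o['tool_pos']);he=c['hand_eye']
        d0=he[:3,:3];C=p+Rt@he[:3,3];A=Rt@d0
    else: A=c['R'].T;C=-A@c['t']
    d=A@np.linalg.inv(c['mtx'])@np.array([uv[0],uv[1],1.]);return C,d
H=None
def onz(n,uv,z):
    C,d=ray(n,uv);return C+d*(z-C[2])/d[2]
def tri(rs):
    A=np.zeros((3,3));b=np.zeros(3)
    for C,d in rs:
        d=d/np.linalg.norm(d);P=np.eye(3)-np.outer(d,d);A+=P;b+=P@C
    x=np.linalg.solve(A,b);return x,[np.linalg.norm((np.eye(3)-np.outer(d/np.linalg.norm(d),d/np.linalg.norm(d)))@(x-C)) for C,d in rs]
def egg(im,box=None):
    h=cv2.cvtColor(im,cv2.COLOR_RGB2HSV);m=cv2.inRange(h,(3,90,60),(20,255,255))
    if box: k=np.zeros_like(m);k[box[1]:box[3],box[0]:box[2]]=1;m*=k
    n,l,s,c=cv2.connectedComponentsWithStats(m)
    i=1+np.argmax(s[1:,4]);return (s[i,0]+s[i,2]/2-.5,s[i,1]+s[i,3]/2-.5),s[i],c[i]
E
python3 - <<'E'
from h import *
S=cv2.imread('pics/side0.png')[:,:,::-1].copy();T=cv2.imread('pics/top0.png')[:,:,::-1].copy()
es=egg(S,(240,160,310,220));et=egg(T,(225,170,280,215));print(es,et)
print('egg tri',tri([ray('side',es[0]),ray('top',et[0])]))
for n in('side','top'):
    C,_=ray(n,(0,0));print(n,C)
ct=[(97,40),(410,52),(395,500),(75,490)]
for u,v in ct: print('top corner',onz('top',((u+.5)/6-.5+205,(v+.5)/6-.5+165),30))
cs=[(85,103),(540,115),(548,375),(57,358)]
for u,v in cs: print('side corner',onz('side',((u+.5)/5.5-.5+195,(v+.5)/5.5-.5+150),30))
# plate extents, z=48
print('plate top',onz('top',((245+.5)/6-.5+205,(181+.5)/6-.5+165),46))
print('plate side',onz('side',((400+.5)/5.5-.5+195,(209+.5)/5.5-.5+150),48))
print('button top',onz('top',((325)/6-.5+205,(433)/6-.5+165),42),'side',onz('side',((128)/5.5-.5+195,(287)/5.5-.5+150),42))
E
```

```text
((np.float64(270.0), np.float64(180.5)), array([262, 173,  17,  16, 217], dtype=int32), array([270.12442396, 181.02304147])) ((np.float64(253.5), np.float64(191.5)), array([247, 185,  14,  14, 158], dtype=int32), array([253.25949367, 191.53797468]))
egg tri (array([581.71203379,  -1.95875501,  94.50646333]), [np.float64(0.5672881760156582), np.float64(0.5672881760155111)])
side [ 538.18011741 -622.50407849  813.7982879 ]
top [ 483.70398702   12.44465453 1221.10617004]
top corner [643.77958663  88.70406796  30.        ]
top corner [639.33090767 -56.49237426  30.        ]
top corner [432.96624638 -50.15754788  30.        ]
top corner [436.56885528  96.06776969  30.        ]
side corner [436.20096455  93.08073606  30.        ]
side corner [642.79186537  86.87861989  30.        ]
side corner [637.26377004 -58.22177478  30.        ]
side corner [433.78103077 -50.04323001  30.        ]
plate top [577.4424902  19.4744845  46.       ]
plate side [577.01841421  16.01988265  48.        ]
button top [463.65097758 -17.45798132  42.        ] side [462.17816205 -21.72871107  42.        ]
```

Request:
move_arm(plan=[[[-5.3, 0, 8.4], -0.66, 34], [[-5.3, 0, 8.4], -0.66, 34], [[-10.6, 0, 16.7], -1.32, 34], [[-10.6, 0, 16.7], -1.32, 34], [[-10.6, 0, 16.7], -1.32, 34]])

```text
t: 0.78
tool_pos: [436.2, -297.4, 226.8]
orientation: [[0.984, 0.0, 0.181], [-0.181, -0.0, 0.984], [0.0, -1.0, -0.0]]
ft_force: [0.4, -2.1, 0.3]
gripper_width: 0.504
```

Request:
move_arm(plan=[[[3.5, 1.5, 8.6], -0.37, 34], [[3.5, 1.5, 8.6], -0.37, 34], [[3.5, 1.5, 8.6], -0.37, 34], [[3.5, 1.5, 8.6], -0.37, 34], [[3.5, 1.5, 8.6], -0.37, 34]])

```text
t: 1.4
tool_pos: [587.8, -61.2, 181.0]
orientation: [[0.983, -0.0, -0.185], [0.185, 0.002, 0.983], [-0.0, -1.0, 0.002]]
ft_force: [0.3, -0.8, 0.1]
gripper_width: 0.372
```

Request:
move_arm(plan=[[[0, 0, 0], 0, 34], [[0, 0, 0], 0, 34], [[0, 0, 0], 0, 34]])

```text
t: 1.78
tool_pos: [586.3, -67.0, 181.8]
orientation: [[0.984, -0.0, -0.179], [0.179, -0.001, 0.984], [-0.0, -1.0, -0.001]]
ft_force: [0.3, -0.7, 0.3]
gripper_width: 0.369
```

Run:
```python
from h import *
import pickle
for n in('wrist','side','top'):
    o=get_obs();im=grab_frame(n);np.save(f'pics/{n}1.npy',im);cv2.imwrite(f'pics/{n}1.png',im[:,:,::-1])
    if n=='wrist':pickle.dump(o,open('o1.pkl','wb'));print(o['t'],o['tool_pos'],o['orientation'],o['gripper_width'])
```

```text
1.775 [586.30408057 -67.00047071 181.84060687] [[ 9.83795406e-01 -1.54450571e-04 -1.79294662e-01]
 [ 1.79294461e-01 -8.80427839e-04  9.83795061e-01]
 [-3.09803721e-04 -9.99999600e-01 -8.38468731e-04]] 0.36915071402914645
```

View pics/wrist1.png

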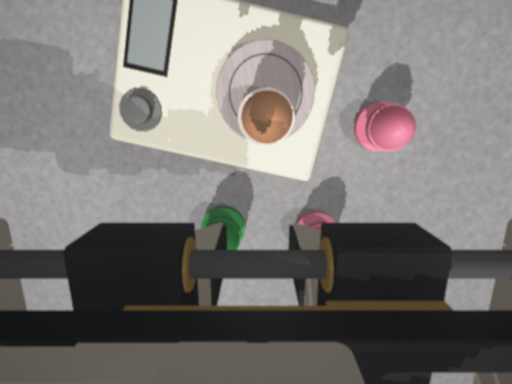

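Run:
```python
import cv2
a=cv2.imread('pics/wrist1.png')[30:160,200:335]
cv2.imwrite('pics/w1z.png',cv2.resize(a,None,fx=4.5,fy=4.5,interpolation=cv2.INTER_CUBIC))
```

```text
(no output)
```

View pics/w1z.png

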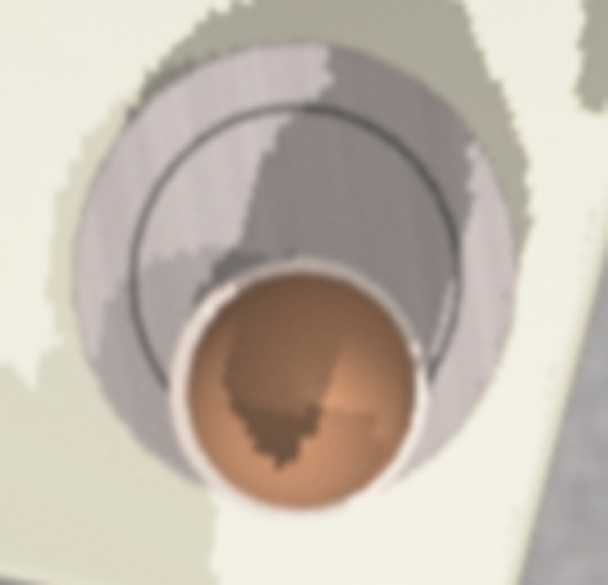

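```bash
cat >> h.py <<'E'
from scipy.optimize import least_squares
def circ(P,r=None):
    P=np.array(P)[:,:2]
    f=lambda q:np.hypot(P[:,0]-q[0],P[:,1]-q[1])-(r if r else q[2])
    s=least_squares(f,[*P.mean(0),r or 30]);return s.x,np.abs(s.fun).max()
E
python3 - <<'E'
from h import *
import h,pickle
h.H=pickle.load(open('o1.pkl','rb'))
w=lambda p,z:[onz('wrist',((u+.5)/4.5-.5+200,(v+.5)/4.5-.5+30),z) for u,v in p]
print('ring',circ(w([(132,290),(150,200),(215,127),(300,106),(390,140),(445,215),(461,275)],48)))
print('plate',circ(w([(75,265),(130,120),(300,40),(420,75),(495,170),(516,265)],48)))
print('rim',circ(w([(170,385),(430,385),(300,258),(300,513)],88)))
print('btn',onz('wrist',(141.5,107.5),42))
S=np.load('pics/side1.npy');T=np.load('pics/top1.npy')
im=np.load('pics/wrist1.npy');e=egg(im,(220,70,310,160))
print(e,onz('wrist',e[0],94.5))
E
```

```text
ring (array([578.14932589,  18.68582428,  32.85954637]), np.float64(0.4798420582236673))
plate (array([578.25393978,  19.46933515,  44.18961407]), np.float64(0.4172187242417138))
rim (array([581.84892224,  -1.05819021,  22.33768936]), np.float64(0.591802243076426))
btn [467.25404372 -14.42953573  42.        ]
((np.float64(266.0), np.float64(116.5)), array([ 242,   92,   49,   50, 1931], dtype=int32), array([266.49818747, 116.53909891])) [581.54614443  -1.54664563  94.5       ]
```

Request:
move_arm(plan=[[[0.24, 0, 0.57], 0, 34], [[0.24, 1.8, 0.57], 0, 34], [[0.24, 3.2, 0.57], 0, 34], [[0.24, 4.0, 0.57], 0, 34], [[0.24, 4.2, 0.57], 0, 34]])

```text
t: 2.55
tool_pos: [589.9, -45.8, 54.3]
orientation: [[0.983, -0.003, -0.182], [0.182, 0.001, 0.983], [-0.002, -1.0, 0.001]]
ft_force: [-0.5, -0.7, -0.6]
gripper_width: 0.369
```

Request:
move_arm(plan=[[[0, 0, 0], 0, 34], [[0, 0, 0], 0, 34]])

```text
t: 2.8
tool_pos: [591.7, -46.9, 57.0]
orientation: [[0.983, 0.002, -0.182], [0.182, 0.0, 0.983], [0.002, -1.0, -0.0]]
ft_force: [0.6, -0.6, 0.6]
gripper_width: 0.369
```

```bash
cat > snap.py <<'E'
from h import *
import pickle,sys
k=sys.argv[1]
for n in sys.argv[2:] or ('wrist',):
    o=get_obs();im=grab_frame(n);np.save(f'pics/{n}{k}.npy',im);cv2.imwrite(f'pics/{n}{k}.png',im[:,:,::-1])
    if n=='wrist':pickle.dump(o,open(f'o{k}.pkl','wb'));print(o['t'],o['tool_pos'],o['orientation'].round(3).tolist(),o['gripper_width'],o['ft_force'])
    if n=='side':cv2.imwrite(f'pics/side{k}z.png',cv2.resize(im[110:250,170:340,::-1],None,fx=4.2,fy=4.2,interpolation=cv2.INTER_CUBIC))
E
python3 snap.py 2 wrist side
```

```text
2.8 [591.73927492 -46.85947902  57.0475064 ] [[0.983, 0.002, -0.182], [0.182, 0.0, 0.983], [0.002, -1.0, -0.0]] 0.3690678255421774 [ 0.60543046 -0.59070943  0.64348299]
```

View pics/wrist2.png

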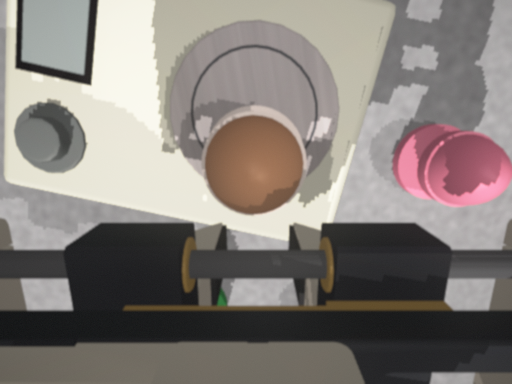

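View pics/side2z.png

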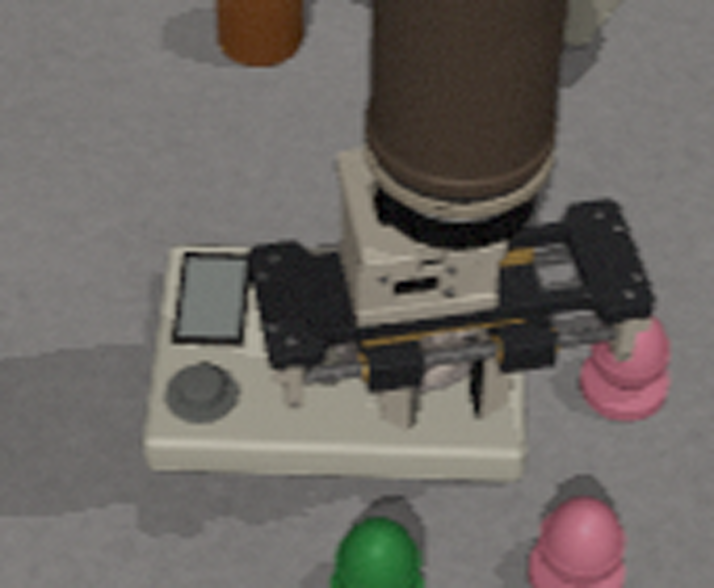

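Request:
move_arm(plan=[[[0.01, 0.05, 0.2], 0, 34], [[0.01, 0.05, 0.4], 0, 34], [[0.01, 0.05, 0.5], 0, 34], [[0.01, 0.05, 0.58], 0, 34], [[0.01, 0.05, 0.64], 0, 34]])

```text
t: 3.52
tool_pos: [587.6, -28.2, 54.2]
orientation: [[0.983, 0.0, -0.181], [0.181, -0.0, 0.983], [-0.0, -1.0, -0.0]]
ft_force: [-0.4, -0.7, -0.6]
gripper_width: 0.37
```

Request:
move_arm(plan=[[[0, 0, 0.06], 0, 34], [[0, 0, 0.12], 0, 34], [[0, 0, 0.18], 0, 34], [[0, 0, 0.24], 0, 34], [[0, 0, 0.3], 0, 34]])

```text
t: 4.15
tool_pos: [585.9, -19.3, 54.2]
orientation: [[0.983, 0.0, -0.181], [0.181, -0.0, 0.983], [0.0, -1.0, -0.0]]
ft_force: [-0.5, -1.0, 0.1]
gripper_width: 0.368
```

```bash
python3 snap.py 3
```

```text
4.15 [585.92542495 -19.26566     54.19520013] [[0.983, 0.0, -0.181], [0.181, -0.0, 0.983], [0.0, -1.0, -0.0]] 0.3682906192660142 [-0.52547871 -0.98423804  0.12774079]
```

View pics/wrist3.png

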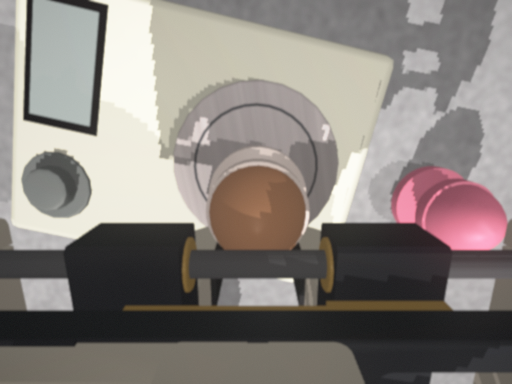

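```bash
cat > m.py <<'E'
from h import *
import h,pickle,sys
def eggpos(k,box):
    h.H=pickle.load(open(f'o{k}.pkl','rb'));im=np.load(f'pics/wrist{k}.npy')
    hs=cv2.cvtColor(im,cv2.COLOR_RGB2HSV);m=cv2.inRange(hs,(3,90,40),(20,255,255))
    q=np.zeros_like(m);q[box[1]:box[3],box[0]:box[2]]=255;m&=q
    c=max(cv2.findContours(m,0,cv2.CHAIN_APPROX_NONE)[0],key=len)[:,0,:]
    c=c[c[:,1]<box[3]-3]
    P=[onz('wrist',p,94.5) for p in c];hull=np.array(P);return circ(hull),h.H['tool_pos']
if __name__=='__main__':
    print(eggpos(1,(220,70,310,160)));print(eggpos(2,(180,90,330,222)));print(eggpos(3,(180,140,330,222)))
    for k,p in((2,[(192,110),(255,46),(318,110),(210,68),(300,68)]),(3,[(195,165),(255,104),(317,165),(213,122),(298,122)])):
        h.H=pickle.load(open(f'o{k}.pkl','rb'));print('ring',circ([onz('wrist',x,48) for x in p]))
E
python3 m.py
python3 - <<'E'
import cv2
a=cv2.imread('pics/wrist3.png')[70:240,160:350]
cv2.imwrite('pics/w3z.png',cv2.resize(a,None,fx=3.5,fy=3.5,interpolation=cv2.INTER_CUBIC))
E
```

```text
((array([581.98876151,  -1.87330647,  18.52973813]), np.float64(0.5202898118262667)), array([586.30408057, -67.00047071, 181.84060687]))
((array([582.08523784,  -0.90475664,  18.92144832]), np.float64(0.39919898920025787)), array([591.73927492, -46.85947902,  57.0475064 ]))
((array([581.08478354,   8.76238343,  18.70241563]), np.float64(0.2930937404310221)), array([585.92542495, -19.26566   ,  54.19520013]))
ring (array([578.96491437,  18.0909644 ,  32.98340115]), np.float64(0.5340605549736992))
ring (array([578.50215285,  18.86666334,  32.8238912 ]), np.float64(0.26214721663637164))
```

View pics/w3z.png

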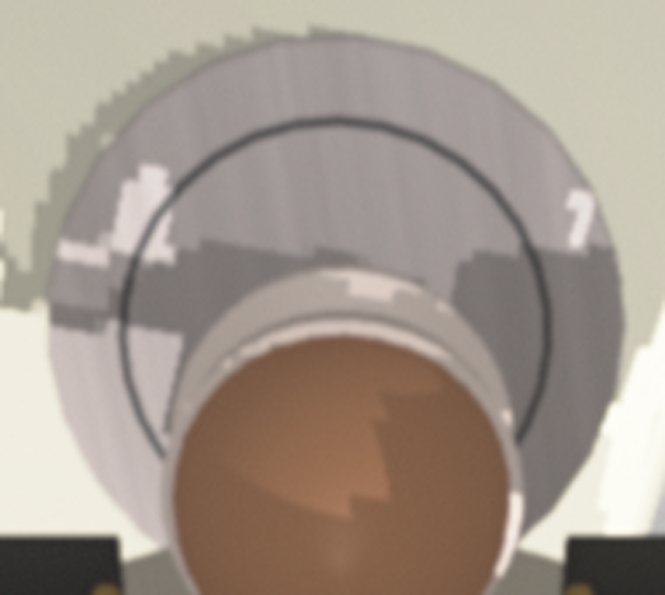

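Request:
move_arm(plan=[[[0, 0, 0.06], 0, 34], [[-0.01, 0, 0.12], 0, 34], [[-0.02, 0, 0.18], 0, 34], [[-0.02, 0, 0.24], 0, 34], [[-0.02, 0, 0.28], 0, 34]])

```text
t: 4.82
tool_pos: [583.8, -11.1, 54.2]
orientation: [[0.983, -0.0, -0.182], [0.182, -0.0, 0.983], [-0.0, -1.0, -0.0]]
ft_force: [0.5, -1.5, -0.1]
gripper_width: 0.367
```

Request:
move_arm(plan=[[[0, 0, 0.02], 0, 34], [[0, 0, 0.03], 0, 34], [[0, 0, 0.03], 0, 34]])

```text
t: 5.2
tool_pos: [583.7, -10.4, 54.2]
orientation: [[0.983, 0.0, -0.181], [0.181, -0.0, 0.983], [0.0, -1.0, -0.0]]
ft_force: [0.0, -1.7, -0.4]
gripper_width: 0.369
```

```bash
python3 snap.py 4
python3 - <<'E'
import cv2
from m import *
print(eggpos(4,(180,150,330,222)))
a=cv2.imread('pics/wrist4.png')[90:260,150:360]
cv2.imwrite('pics/w4z.png',cv2.resize(a,None,fx=3.5,fy=3.5,interpolation=cv2.INTER_CUBIC))
E
```

```text
5.2 [583.67173636 -10.37021008  54.23422137] [[0.983, 0.0, -0.181], [0.181, -0.0, 0.983], [0.0, -1.0, -0.0]] 0.36915933568865533 [ 0.00853477 -1.66023265 -0.36564694]
((array([578.8442701 ,  17.63223142,  18.73476795]), np.float64(0.2751075840311188)), array([583.67173636, -10.37021008,  54.23422137]))
```

View pics/w4z.png

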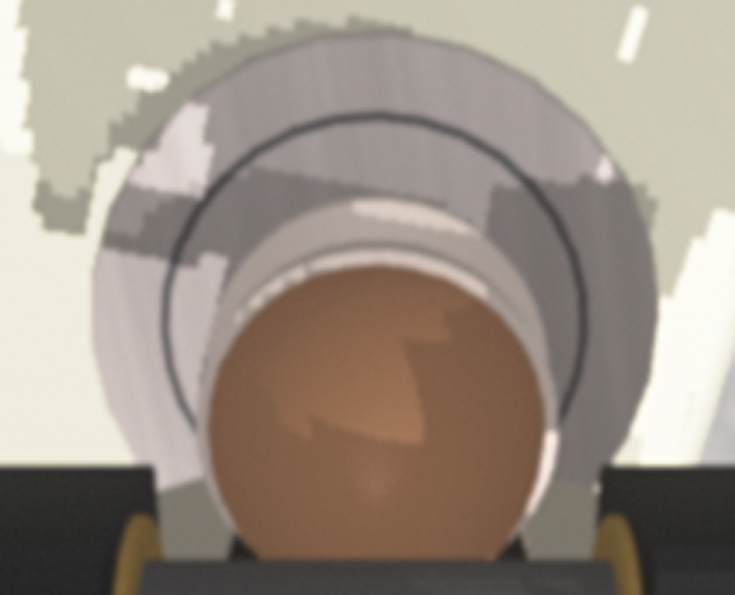

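Run:
```python
from m import *
h.H=pickle.load(open('o4.pkl','rb'))
w=lambda p,z:[onz('wrist',((u+.5)/3.5-.5+150,(v+.5)/3.5-.5+90),z) for u,v in p]
print('foot',circ(w([(380,198),(300,219),(247,265),(460,215),(510,258),(218,320)],60),25),circ(w([(380,198),(300,219),(247,265),(460,215),(510,258),(218,320)],60)))
print('ring',circ(w([(375,115),(163,310),(586,310),(225,180),(525,178)],48)),circ(w([(375,115),(163,310),(586,310),(225,180),(525,178)],48),32.5))
print('plate',circ(w([(375,30),(93,290),(657,300),(170,120),(585,120)],48),45))
```

```text
foot (array([580.04411937,  15.89019477,  25.        ]), np.float64(0.3620217253085798)) (array([579.79559439,  16.48544216,  24.48512266]), np.float64(0.240300025605233))
ring (array([578.45393419,  18.5522686 ,  33.05316408]), np.float64(0.2729333105268097)) (array([578.32543812,  19.24668154,  32.5       ]), np.float64(0.6081879758461213))
plate (array([578.54610786,  18.51552241,  45.        ]), np.float64(1.0048776763425167))
```

Request:
move_arm(plan=[[[0, 0, 0.03], 0, 34], [[0, 0, 0.06], 0, 34], [[0, 0, 0.06], 0, 34]])

```text
t: 5.62
tool_pos: [583.3, -8.4, 54.2]
orientation: [[0.983, 0.0, -0.182], [0.182, 0.0, 0.983], [0.0, -1.0, 0.0]]
ft_force: [0.1, 0.0, 0.2]
gripper_width: 0.37
```

Request:
move_arm(plan=[[[0, 0, -0.1], 0, 34], [[0, 0, -0.4], 0, 34], [[0, 0, -1.0], 0, 34], [[0, -1.5, -1.3], 0, 34], [[0, -3, -1.3], 0, 34]])

```text
t: 6.25
tool_pos: [590.2, -49.9, 144.8]
orientation: [[0.984, -0.001, -0.179], [0.179, -0.001, 0.984], [-0.002, -1.0, -0.0]]
ft_force: [0.4, -0.2, -0.2]
gripper_width: 0.367
```

Request:
move_arm(plan=[[[0, -1, 0], 0, 34], [[0, -1, 0], 0, 34], [[0, -1, 0], 0, 34]])

```text
t: 6.62
tool_pos: [590.0, -48.1, 173.5]
orientation: [[0.984, -0.001, -0.18], [0.18, -0.0, 0.984], [-0.001, -1.0, -0.0]]
ft_force: [-0.2, -0.1, -0.2]
gripper_width: 0.371
```

```bash
python3 snap.py 5 wrist side top
python3 - <<'E'
import cv2
a=cv2.imread('pics/wrist5.png')[:180,180:360]
cv2.imwrite('pics/w5z.png',cv2.resize(a,None,fx=3.3,fy=3.3,interpolation=cv2.INTER_CUBIC))
E
```

```text
6.625 [589.97544772 -48.14162468 173.46957389] [[0.984, -0.001, -0.18], [0.18, -0.0, 0.984], [-0.001, -1.0, -0.0]] 0.37147820647753765 [-0.22887562 -0.07148202 -0.23182122]
```

View pics/wrist5.png

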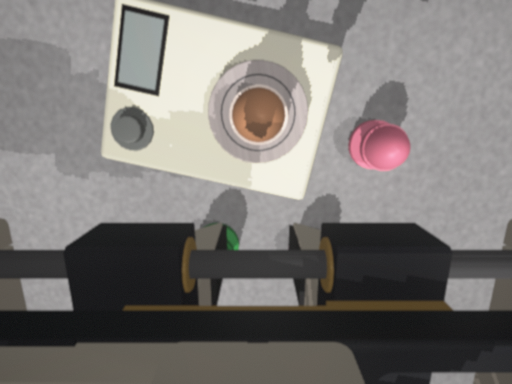

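View pics/w5z.png

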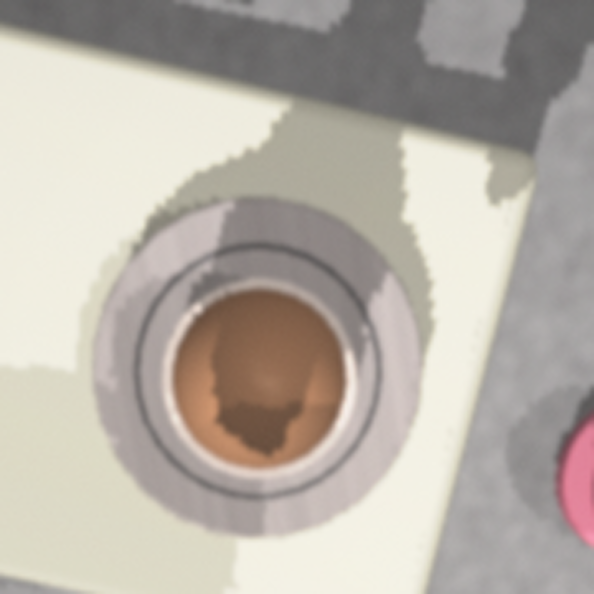

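View pics/side5z.png

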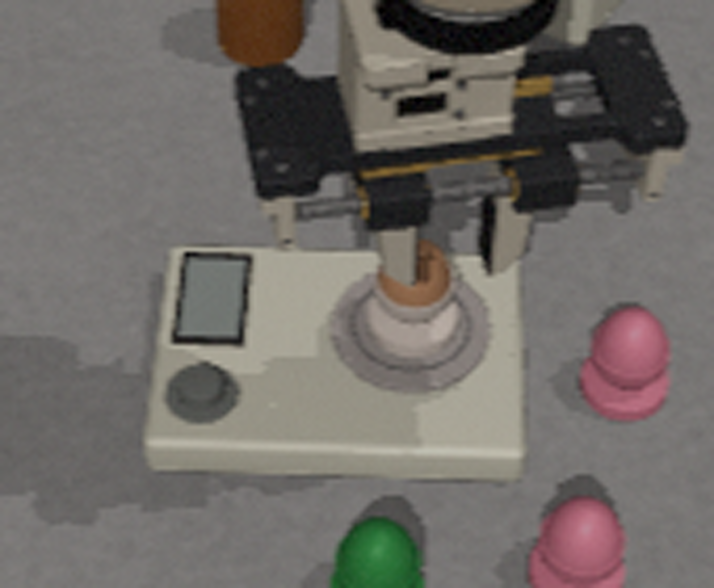

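Run:
```python
from m import *
print('egg',eggpos(5,(220,80,300,150)))
w=lambda p,z:[onz('wrist',((u+.5)/3.3-.5+180,(v+.5)/3.3-.5),z) for u,v in p]
print('rim',circ(w([(165,380),(355,380),(260,280),(260,477)],88)))
print('ring',circ(w([(136,370),(382,370),(259,243),(259,496)],48)))
print('plate',circ(w([(94,355),(423,365),(257,196),(257,537)],48)))
print('btn',onz('wrist',(128,127),42),'collar',onz('wrist',(132,128),32))
```

```text
egg ((array([578.82345744,  17.34376707,  18.61956462]), np.float64(0.5013441461489165)), array([589.97544772, -48.14162468, 173.46957389]))
rim (array([579.12336007,  17.3490511 ,  22.09968109]), np.float64(0.0330059678771768))
ring (array([578.58578828,  19.22589069,  33.08393861]), np.float64(0.11936339225024284))
plate (array([578.40671554,  19.15458962,  44.42195904]), np.float64(0.01776494175266663))
btn [463.01341982 -14.81037097  42.        ] collar [462.84021559 -16.16771699  32.        ]
```

Run:
```python
from m import *
S=np.load('pics/side5.npy');T=np.load('pics/top5.npy')
cv2.imwrite('pics/top5z.png',cv2.resize(T[165:255,205:315,::-1],None,fx=6,fy=6,interpolation=cv2.INTER_CUBIC))
h.H=pickle.load(open('o5.pkl','rb'));print(ray('wrist',(257,195))[0])
# radial profile: ring dark & rim, along image vertical/horizontal through center
im=cv2.cvtColor(np.load('pics/wrist5.npy'),cv2.COLOR_RGB2GRAY)
print('col258',list(im[55:170,258]));print('row112',list(im[112,205:312]))
```

```text
[578.60113096  17.36169681 331.20138319]
col258 [np.uint8(170), np.uint8(169), np.uint8(170), np.uint8(165), np.uint8(149), np.uint8(133), np.uint8(130), np.uint8(131), np.uint8(132), np.uint8(131), np.uint8(133), np.uint8(133), np.uint8(132), np.uint8(132), np.uint8(131), np.uint8(131), np.uint8(132), np.uint8(127), np.uint8(109), np.uint8(95), np.uint8(110), np.uint8(128), np.uint8(136), np.uint8(135), np.uint8(136), np.uint8(134), np.uint8(135), np.uint8(135), np.uint8(142), np.uint8(157), np.uint8(168), np.uint8(156), np.uint8(127), np.uint8(100), np.uint8(91), np.uint8(93), np.uint8(94), np.uint8(97), np.uint8(97), np.uint8(99), np.uint8(100), np.uint8(102), np.uint8(102), np.uint8(103), np.uint8(105), np.uint8(106), np.uint8(107), np.uint8(108), np.uint8(107), np.uint8(109), np.uint8(110), np.uint8(112), np.uint8(113), np.uint8(114), np.uint8(116), np.uint8(119), np.uint8(119), np.uint8(119), np.uint8(121), np.uint8(122), np.uint8(123), np.uint8(121), np.uint8(119), np.uint8(116), np.uint8(114), np.uint8(113), np.uint8(111), np.uint8(103), np.uint8(94), np.uint8(92), np.uint8(9
[... 1566 characters left out ...]
int8(118), np.uint8(117), np.uint8(116), np.uint8(114), np.uint8(114), np.uint8(113), np.uint8(112), np.uint8(112), np.uint8(112), np.uint8(117), np.uint8(123), np.uint8(123), np.uint8(121), np.uint8(118), np.uint8(116), np.uint8(111), np.uint8(107), np.uint8(102), np.uint8(108), np.uint8(152), np.uint8(211), np.uint8(230), np.uint8(212), np.uint8(176), np.uint8(175), np.uint8(186), np.uint8(189), np.uint8(188), np.uint8(171), np.uint8(141), np.uint8(149), np.uint8(183), np.uint8(197), np.uint8(201), np.uint8(202), np.uint8(202), np.uint8(200), np.uint8(197), np.uint8(195), np.uint8(196), np.uint8(197), np.uint8(195), np.uint8(198), np.uint8(220), np.uint8(236), np.uint8(240), np.uint8(239)]
```

View pics/top5z.png

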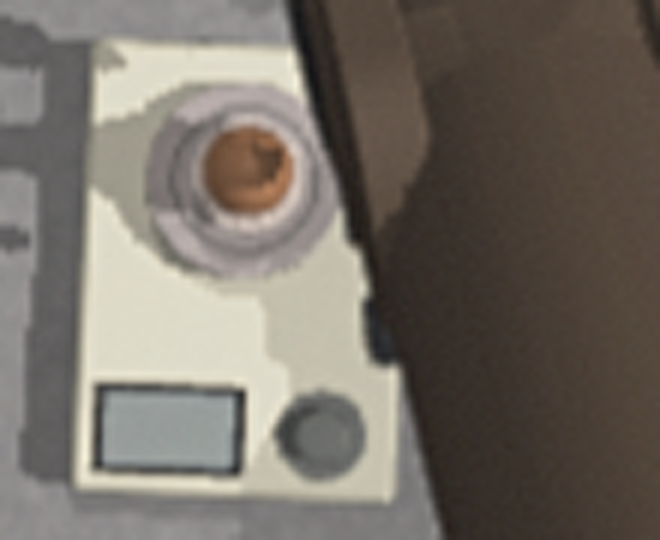

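```bash
python3 - <<'E'
from m import *
T=np.load('pics/top5.npy');e=egg(T,(225,170,270,215));print(e,onz('top',e[0],94.5),onz('top',e[2],94.5))
w=lambda p,z:[onz('top',((u+.5)/6-.5+205,(v+.5)/6-.5+165),z) for u,v in p]
print(circ(w([(147,182),(240,81),(180,105),(165,240),(240,278),(332,200)],48),45))
S=np.load('pics/side5.npy')
w=lambda p,z:[onz('side',((u+.5)/4.2-.5+170,(v+.5)/4.2-.5+110),z) for u,v in p]
print('side plate',circ(w([(331,325),(488,322),(410,389),(355,369),(470,360)],48),45))
print('side ring',circ(w([(352,325),(470,322),(411,370)],48),32.5))
print('side bowlrim?',circ(w([(370,300),(460,300),(415,357)],60)))
E
python3 - <<'E'
import cv2,numpy as np
a=np.load('pics/side5.npy')[165:210,240:295,::-1]
cv2.imwrite('pics/s5zz.png',cv2.resize(a,None,fx=12,fy=12,interpolation=cv2.INTER_CUBIC))
E
```

```text
((np.float64(246.0), np.float64(192.5)), array([239, 186,  15,  14, 154], dtype=int32), array([245.94155844, 192.88311688])) [579.50161948  17.70284725  94.5       ] [578.49265771  17.84805006  94.5       ]
(array([578.22250747,  20.90308829,  45.        ]), np.float64(2.905351556621838))
side plate (array([575.91795723,  19.15614249,  45.        ]), np.float64(2.2966989467416283))
side ring (array([577.53398098,  18.11542527,  32.5       ]), np.float64(0.7233362760772337))
side bowlrim? (array([579.54209059,  13.29890642,  28.21542102]), np.float64(8.881784197001252e-14))
```

View pics/s5zz.png

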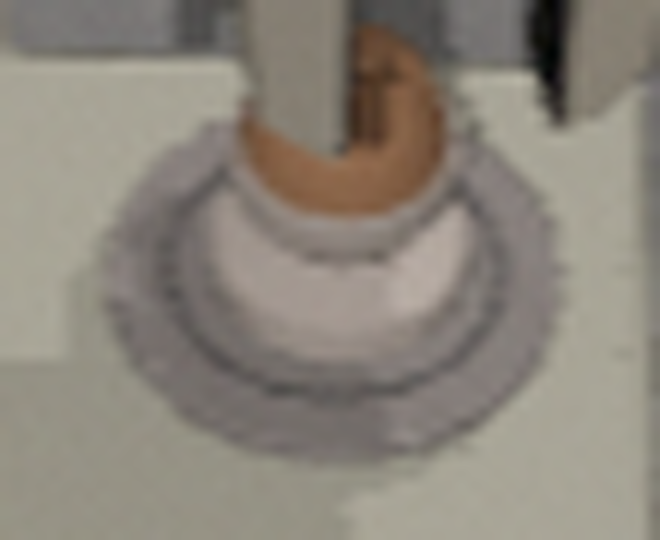

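Request:
move_arm(plan=[[[-0.01, 1.5, 0], 0, 34], [[-0.01, 2.8, 0], 0, 34], [[-0.01, 3.7, 0], 0, 34], [[-0.01, 4.0, 0.2], 0, 34], [[-0.01, 4.0, 0.6], 0, 34]])

```text
t: 7.4
tool_pos: [586.5, -28.9, 53.8]
orientation: [[0.984, -0.001, -0.181], [0.181, 0.0, 0.984], [-0.001, -1.0, 0.0]]
ft_force: [0.4, 0.6, 0.5]
gripper_width: 0.371
```

Request:
move_arm(plan=[[[0, 0, 0.2], 0, 34], [[0, 0, 0.4], 0, 34], [[0, 0, 0.52], 0, 34], [[0, 0, 0.6], 0, 34], [[0, 0, 0.65], 0, 34]])

```text
t: 8.02
tool_pos: [583.3, -10.2, 54.3]
orientation: [[0.983, 0.0, -0.181], [0.181, -0.0, 0.983], [0.0, -1.0, -0.0]]
ft_force: [0.2, -0.3, 0.2]
gripper_width: 0.369
```

Request:
move_arm(plan=[[[0, 0, 0.03], 0, 34], [[0, 0, 0.06], 0, 34], [[0, 0, 0.09], 0, 34], [[0, 0, 0.095], 0, 34], [[0, 0, 0.095], 0, 34]])

```text
t: 8.65
tool_pos: [582.8, -7.5, 54.2]
orientation: [[0.983, 0.0, -0.181], [0.181, -0.0, 0.983], [-0.0, -1.0, -0.0]]
ft_force: [-0.1, -0.7, -0.6]
gripper_width: 0.369
```

```bash
python3 snap.py 6
python3 - <<'E'
import cv2
from m import *
print(eggpos(6,(180,150,330,222)))
E
```

```text
8.65 [582.81448066  -7.50200748  54.20834763] [[0.983, 0.0, -0.181], [0.181, -0.0, 0.983], [-0.0, -1.0, -0.0]] 0.3689186640735087 [-0.13478985 -0.71421073 -0.60905913]
((array([578.0758119 ,  20.57213751,  18.68216946]), np.float64(0.33791158800923426)), array([582.81448066,  -7.50200748,  54.20834763]))
```

Request:
move_arm(plan=[[[0, 0, -0.1], 0, 34], [[0, 0, -0.4], 0, 34], [[0, 0, -1.0], 0, 34], [[0, -1.5, -1.3], 0, 34], [[0, -3, -1.3], 0, 34]])

```text
t: 9.32
tool_pos: [589.6, -48.6, 144.8]
orientation: [[0.984, -0.001, -0.179], [0.179, -0.001, 0.984], [-0.002, -1.0, -0.0]]
ft_force: [0.1, -0.7, 0.0]
gripper_width: 0.372
```

Request:
move_arm(plan=[[[0, -1, 0], 0, 34], [[0, -1, 0], 0, 34], [[0, -1, 0], 0, 34], [[0, -1, 0], 0, 34]])

```text
t: 9.82
tool_pos: [589.1, -46.2, 172.9]
orientation: [[0.983, -0.002, -0.181], [0.181, -0.0, 0.983], [-0.002, -1.0, 0.0]]
ft_force: [-0.3, -0.4, 0.4]
gripper_width: 0.375
```

```bash
python3 snap.py 7
python3 - <<'E'
import cv2
a=cv2.imread('pics/wrist7.png')[:180,180:360]
cv2.imwrite('pics/w7z.png',cv2.resize(a,None,fx=3.3,fy=3.3,interpolation=cv2.INTER_CUBIC))
from m import *
print(eggpos(7,(220,80,300,150)))
E
```

```text
9.825 [589.09240179 -46.19513559 172.88561737] [[0.983, -0.002, -0.181], [0.181, -0.0, 0.983], [-0.002, -1.0, 0.0]] 0.37480492835784013 [-0.32936579 -0.44531968  0.35484357]
((array([578.36369253,  18.39020257,  18.6065462 ]), np.float64(0.4750924588029335)), array([589.09240179, -46.19513559, 172.88561737]))
```

View pics/w7z.png

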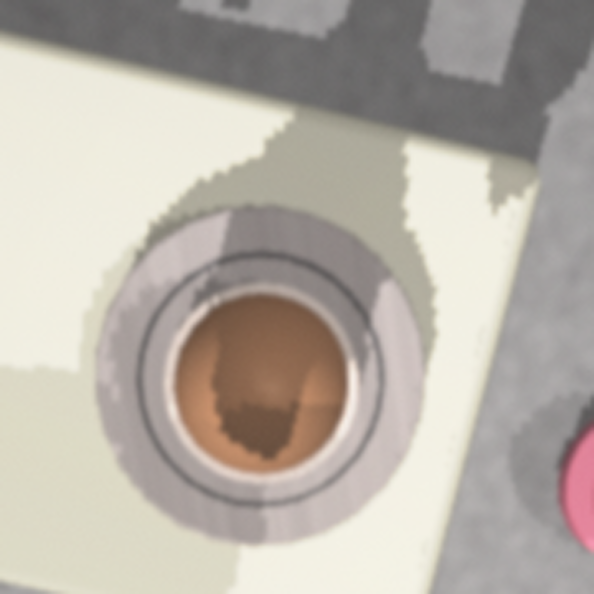

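Request:
move_arm(plan=[[[-1, 0, 0], 0.18, 0], [[-2.5, 0, 0.8], 0.36, 0], [[-3.97, 0, 1.78], 0.54, 0], [[-3.97, 0, 1.78], 0.72, 0], [[-3.97, 0, 1.78], 0.9, 0]])

```text
t: 10.5
tool_pos: [462.3, -14.6, 173.9]
orientation: [[0.75, -0.001, 0.661], [-0.661, -0.0, 0.75], [-0.0, -1.0, -0.001]]
ft_force: [1.2, -0.5, 0.7]
gripper_width: 0.001
```

Request:
move_arm(plan=[[[0, 0, 0], 0.18, 0], [[0, 0, 0], 0.36, 0], [[0, 0, 0], 0.5, 0], [[0, 0, 0], 0.5, 0], [[0, 0, 0], 0.5, 0]])

```text
t: 11.12
tool_pos: [462.9, -14.7, 173.9]
orientation: [[0.349, -0.001, 0.937], [-0.937, -0.0, 0.349], [-0.0, -1.0, -0.001]]
ft_force: [0.5, -0.3, -0.4]
gripper_width: 0.005
```

```bash
python3 snap.py 8 wrist side; python3 -c "
from bench import *;print(get_obs()['joint_pos'].round(2))"
```

```text
11.125 [462.87831538 -14.70542807 173.92846038] [[0.349, -0.001, 0.937], [-0.937, -0.0, 0.349], [-0.0, -1.0, -0.001]] 0.004537974586235038 [ 0.49099187 -0.33792725 -0.388297  ]
[ 0.09  0.24 -0.2   2.01  0.06  0.89 -1.37]
```

View pics/wrist8.png

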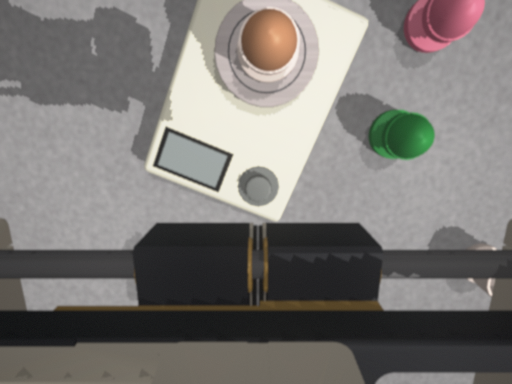

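View pics/side8z.png

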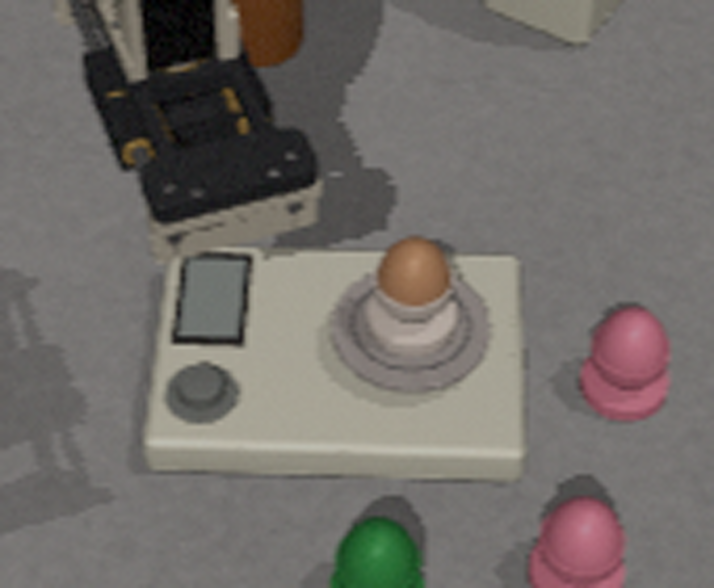

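Run:
```python
from m import *
h.H=pickle.load(open('o8.pkl','rb'))
print(onz('wrist',(258.5,188),42),onz('wrist',(258.5,185.5),32))
```

```text
[462.96093831 -17.07953063  42.        ] [463.17058896 -17.0480028   32.        ]
```

Request:
move_arm(plan=[[[0.07, 1.8, -0.02], 0, 0], [[0.07, 3.2, -0.02], 0, 0], [[0.07, 3.9, -0.02], 0, 0], [[0.07, 4.1, -0.02], 0, 0], [[0.07, 4.1, -0.02], 0, 0]])

```text
t: 11.85
tool_pos: [463.4, -16.9, 51.5]
orientation: [[0.346, 0.0, 0.938], [-0.938, 0.0, 0.346], [-0.0, -1.0, 0.0]]
ft_force: [-0.8, 0.2, 1.1]
gripper_width: 0.008
```

Request:
move_arm(plan=[[[0, 0.1, 0], 0, 0], [[0, 0.2, 0], 0, 0], [[0, 0.3, 0], 0, 0], [[0, 0.4, 0], 0, 0], [[0, 0.47, 0], 0, 0]])

```text
t: 12.48
tool_pos: [463.5, -17.0, 37.1]
orientation: [[0.346, 0.0, 0.938], [-0.938, -0.0, 0.346], [0.0, -1.0, 0.0]]
ft_force: [0.6, -0.6, 3.6]
gripper_width: 0.005
```

Request:
move_arm(plan=[[[0, 0.03, 0], 0, 0], [[0, 0.06, 0], 0, 0], [[0, 0.06, 0], 0, 0], [[0, 0.06, 0], 0, 0]])

```text
t: 12.98
tool_pos: [463.5, -17.0, 36.1]
orientation: [[0.346, 0.001, 0.938], [-0.938, -0.0, 0.346], [0.0, -1.0, 0.001]]
ft_force: [-2.6, -0.3, 16.0]
gripper_width: 0.005
```

Request:
move_arm(plan=[[[0, -0.15, 0], 0, 0], [[0, -0.35, 0], 0, 0], [[0, -1, 0], 0, 0], [[0, -2.5, 0], 0, 0], [[0, -4.2, 0], 0, 0]])

```text
t: 13.6
tool_pos: [462.1, -16.9, 162.1]
orientation: [[0.346, -0.002, 0.938], [-0.938, 0.0, 0.346], [-0.001, -1.0, -0.002]]
ft_force: [1.1, -0.6, -0.0]
gripper_width: 0.002
```

Request:
move_arm(plan=[[[0, -0.5, 0], 0, 0], [[0, -0.5, 0], 0, 0], [[0, -0.5, 0], 0, 0], [[0, -0.5, 0], 0, 0]])

```text
t: 14.1
tool_pos: [462.3, -17.0, 174.9]
orientation: [[0.346, -0.003, 0.938], [-0.938, -0.0, 0.346], [-0.001, -1.0, -0.003]]
ft_force: [-0.1, -0.1, 0.4]
gripper_width: 0.003
```

```bash
python3 snap.py 9 wrist side top
```

```text
14.1 [462.26338288 -16.98740983 174.89359738] [[0.346, -0.003, 0.938], [-0.938, -0.0, 0.346], [-0.001, -1.0, -0.003]] 0.0028112694746480656 [-0.09357797 -0.06683376  0.40754963]
```

View pics/wrist9.png

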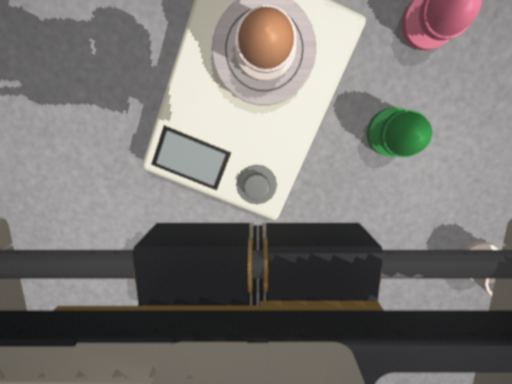

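View pics/side9.png

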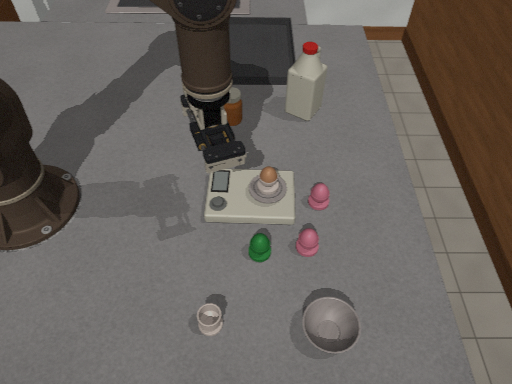

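View pics/top9.png

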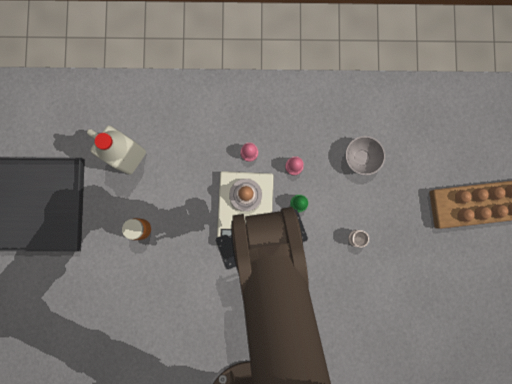

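The wrist view shows the cup upright at (266,42) in the ring and the button back up at (257,185). In the side and top views the bystanders and look-alikes are where they started, and the arm touches nothing. I'm handing the job in.

```bash
python3 -c "
from bench import *;print(finish_job())"
```

```text
the job is handed in; nothing more can be done
None
```

The egg cup is standing upright in the ring, and the button was pressed all the way down afterwards and let back up. I handed the job in at about 14 s of the 42 s allowed; no verdict is reported.

- **Nudging:** I set the fingertips slightly apart and pushed low on the cup's foot, moving it about 20 mm. After a first overhead check showed it about 1.8 mm short, I nudged it again.
- **Centring:** The last overhead measurement before the press put the cup at (578.4, 18.4). The ring centre is about (578.5, 19.0), so it is within about 1 mm. I did not measure it again after the press; the pictures then still show it upright in the ring.
- **Button:** I closed and turned the fingers, then pressed until they stopped at 36.1 mm with 16 N. That matches full travel from 42 mm, and the button looked raised again in the last wrist picture.
- **Everything else:** In the last side and top views the bystanders and the green and pink look-alikes are where they started, and the arm touched nothing.

**Disagreements:** The oblique wrist views taken while pushing differed from the overhead ones by 1 to 2 mm. I trusted the overhead views. My circle fits to the side and top pictures were rough, with residuals of 2 to 3 mm on the plate.

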